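# Drain the parts caddy and lift out the washed piston with tongs

## Robot

A 6-joint arm with a two-finger parallel gripper is mounted at the origin on the work surface. World frame = base frame: x ahead of the robot, y to its left, z up, the work surface at z = 0. Lengths are in m, angles in rad, forces in N, time in s.
With the tool pointing down it reaches from about 0.35 to 0.975 m from the base axis. Payload 4.9 kg.
Tool frame: the origin (TCP) lies midway between the tips of the shut fingers; the grasp point (between the pads) lies 19 mm behind it; z points along the fingers, y is the line along which they close (so a half turn about z gives the same grasp; the last joint's range is limited). The gripper opens to 85 mm and grips with 20 to 120 N. Pads are 22 mm wide; open, the fingers measure 114 mm over their backs; the gripper's body (76 mm by 85 mm) begins 54 mm behind the grasp point. The pads swing forward as they close: fully open they stand 13 mm farther back than shut.
Start: joints at [1.022, 0.053, 1.613, -0, 1.476, -0.119], TCP at [0.26, 0.568, 0.195] pointing down, gripper open.
Joint ranges: [-3.01, 3.01], [-1.01, 2.22], [0.06, 2.58], [-1.02, 4.17], [0.09, 2.62], [-3.14, 3.14]. Speed limits (rad/s): [2.57, 2.57, 3.14, 3.14, 3.14, 3.14].

## Interface

Orientations are given as a rotation vector (axis times angle).
In Python, from station import ctrl gives the robot as it stands.
- The arm moves only by the tool step_arm, never from a script. Its argument "targets" is a list of rows, each an object with "travel": the shift along the world's x, y, z as a fraction of full scale, a list of three; "angular": the turn, a rotation vector about the world's x, y, z as a fraction of full scale, a list of three; "gripper": the opening, from 0 (shut) to 1 (fully open). In form: [{"travel": [x, y, z], "angular": [rx, ry, rz], "gripper": gripper}, ...]. A call has 1 to 10 rows; each row is the pose to reach, as a shift and turn from the pose commanded when the call began; what a row does not reach only later rows make up. Full scale, the value 1, is 0.6 m for a shift and pi/4 rad for a turn. A row lasts 1/10 s, in which the tool goes at most 50 mm and 8.59 degrees, less where a joint would pass 70% of its speed; a pose out of reach is approached as far as the arm can. A call with a number of a shift or a turn outside -1 to 1 is refused whole. A call with a gripper value outside its range is refused whole. The fingers move at their own pace and stop on an object; "squeeze" is the grip in N (left out, the last holds). Time passes only in rows, so rows that repeat a pose let the fingers close. It gives the time, the measured TCP pose, the force, the opening and the grip force at its end, in the units of the state.
- ctrl.get_obs(): the state, without advancing time (a new reading comes with each control period).
- ctrl.get_image(name): name is "scene" or "top" or "wrist"; returns a dict with "img" (400x640x3 uint8, red, green, blue), "fx", "fy", "cx", "cy" (pixels), "rvec" (rotation vector, rad) and "tvec" (3), from world to camera coordinates, as OpenCV has them. Camera axes: x right, y down, z forward; pixel columns grow to the right and rows downward; lengths in m; the calibration is good to about 2 mm. A picture is of the moment at which its call begins. There is no depth.
- ctrl.finish_job(): hands the job in; it is judged then, once.
The state is a dict: "t": time; "q": joint angles; "dq": joint speeds; "effort": joint torques, N m; "tool_pos": TCP position; "tool_rot": TCP orientation; "contact_force": force on the tool from outside, world axes, zero at the start; "wrist_torque": the same for the moment, N m; "opening": finger opening in m; "grip_force": force on a finger pad.
Only numpy, scipy, OpenCV 4.12 (cv2) and the standard library are available. Lean on these libraries where they do the work, as an engineer would, in place of code of your own. Each camera call takes 0.05 s, during which the arm holds its last target. There are 200 camera calls.

## Task

Lift the parts caddy out of the wash pan, set it level, square and centred across both bars of the drain rack and let go of it, with the piston and the bearing still in it. Then pick up the tongs, close them on the piston and lift it: the piston is freshly degreased, so the gripper itself must never touch it. Finish while holding it in the tongs, upright and still, over the rack's drip pan and at least 5 cm above the caddy's floor; leave the other things on the bench alone.

Things in the scene. Friction and masses are not known exactly. Their poses are not given: they have to be found in the camera images.
- washpan: Fixed sheet-steel pan on the bench, 220 x 220 mm outside, 35 mm high, walls and floor 3 mm. Origin: centre of its underside, on the bench. The caddy starts in it.
- rack: Fixed drain rack: drip pan, 220 (its x) x 200 (its y) mm, 25 mm high, with two level steel bars above it. The bars run along its y, 186 mm long, 10 mm wide, centre lines 38 mm either side of the origin along x, tops 70 mm above the bench. Origin: centre of the underside, on the bench.
- caddy: Loose dark sheet-steel tray, 0.32 kg empty, 160 (its x) x 170 (its y) mm, floor 3 mm thick, rim 13 mm high overall; a 22 mm wide upright at the middle of each y end carries a wooden handle bar along y over the middle. Origin: centre of its underside. The piston stands in its -x half (nearer the robot), the bearing lies in the +x half. Starts level in the wash pan, underside 3 mm above the bench.
- caddy_handle (a point): Middle of the caddy's wooden handle bar, 114 mm above the caddy's underside. The bar is 12 mm thick (caddy x), 18 mm high and 164 mm long (caddy y).
- piston: Small-engine piston of bare aluminium, a plain upright cylinder 42 mm in diameter and 42 mm high with ring grooves, about 0.11 kg. Origin: centre of its underside, its z axis is its own axis. It stands crown up on the caddy's floor.
- bearing: Loose steel ball bearing, a ring 42 mm across and 14 mm high, lying flat in the other half of the caddy. Origin: centre of its underside.
- tongs: Sprung steel tongs, 0.11 kg, lying on their side on the bench, 22 mm high; the arms open and close level, along y. Origin: midway between the arms at the dark finger plates (66 mm long along x; grip them there), on the underside. x points to the tips. They balance about there. Hinge 105 mm behind, hanging loop to 136 mm. Left alone they stand open, 60 mm wide over the middle of the plates.
- tongs_left: Arm of the tongs on their +y side; origin at its hinge. Both arms close evenly when squeezed at the plates. 51 mm wide over the plates: these are parallel, so the tongs sit firm in the fingers, and the tips stand 54 mm apart. 39 mm wide: the tips close on something 42 mm thick. They can close about 12 mm further.
- tongs_right: Arm of the tongs on their -y side; origin at its hinge. The springs push back with 8 N (open) to 12 N (on the piston) at the plates; the tips press with a little under half of what the squeeze at the plates exceeds that.
- tongs_tips (a point): Midway between the scalloped tips, 125 mm ahead of the tongs' origin, 11 mm above their underside: the piston's axis belongs here. Tips are 22 mm high, shallow V cups reaching 18 mm ahead of and behind this point. Open: 72 mm between them at the narrowest, about 98 mm over all.
- wrench: Loose steel combination wrench, 180 mm long, lying on the bench. Leave alone.
- socket: Loose steel socket, 32 mm in diameter, 38 mm high. Leave alone.
- jar: Loose screw-top glass jar, 64 mm in diameter, 85 mm high. Leave alone.
- brush: Loose cleaning brush with wooden handle, 200 mm long, lying on the bench. Leave alone.
- sprayer: Loose spray bottle, 74 mm in diameter, 208 mm high. Leave alone.
- tin: Loose tin can, 90 mm in diameter, 120 mm high. Leave alone.
Mind the look-alikes: they are no part of the job. What is shaped like the caddy but orange is not meant.

How it is judged:
On the way, in this order (a step that is already met when the one before it is completed fails the run):
1. the caddy stands level across both bars of the drain rack, released, with the piston and the bearing in it (contact force between caddy and rack above 1.5 N and contact force between caddy and the fingers below 0.1 N and x of caddy in the frame of rack between -0.03 and 0.03 m and y of caddy in the frame of rack between -0.05 and 0.05 m and z of caddy in the frame of rack between 0.064 and 0.076 m and angle between the y axis of caddy and the y axis of rack, either way round below 0.25 rad and angle between caddy's own z axis and vertical below 0.06 rad and linear speed of caddy below 0.03 m/s and contact force between each of piston, bearing and caddy above 0.2 N), for 0.3 s.
2. the tongs are in the gripper, an arm against each finger, and lifted off the bench (contact force between each of tongs_left, tongs_right and the fingers above 1 N and height (world z) of tongs above 0.03 m), for 0.2 s.
At the end, for the whole second after the job is handed in: Both arms of the squeezed tongs press on the piston, over 1 N each; it is still, upright within 20 deg, 45 mm or more above the caddy's underside, over the drip pan, touched by the tongs alone. Caddy level on both bars, within 35 x 55 mm of centre and 17 deg of square, free, bearing in it (contact force between each of tongs_left, tongs_right and piston above 1 N and contact force between each of tongs_left, tongs_right and the fingers above 1 N and contact force between piston and the fingers below 0.05 N and contact force between each of piston, tongs and caddy below 0.05 N and contact force between tongs and rack below 0.05 N and z of piston in the frame of caddy above 0.045 m and x of piston in the frame of rack between -0.11 and 0.11 m and y of piston in the frame of rack between -0.1 and 0.1 m and angle between piston's own z axis and vertical below 0.35 rad and linear speed of piston below 0.03 m/s and contact force between caddy and rack above 1.5 N and contact force between caddy and the arm below 0.1 N and x of caddy in the frame of rack between -0.035 and 0.035 m and y of caddy in the frame of rack between -0.055 and 0.055 m and angle between the y axis of caddy and the y axis of rack, either way round below 0.3 rad and angle between caddy's own z axis and vertical below 0.06 rad and contact force between bearing and caddy above 0.2 N); the arm keeps its last pose, push and grip.
It fails at once if the robot touches the piston itself (contact force between piston and the fingers above 0.3 N or contact force between piston and the arm above 0.3 N).
It fails at once if the piston is tipped over (angle between piston's own z axis and vertical above 0.7 rad).
It fails at once if another thing on the bench is pushed more than 30 mm (distance of any of wrench, socket, jar, brush, sprayer, tin from where it was at the start of the episode above 0.03 m).
It also fails if it takes over 58 s, if anything falls off the work surface, if the arm or the gripper's body presses on something with over 40 N, if the wrist force passes 120 N, or if a joint passes its speed limit or range.

## Working session

There is one attempt and no reset: what is moved stays moved. The work goes in short steps, Python scripts to look and compute and a tool call to move; the robot and the scene stay as the last step left them, time stands still between calls to the robot, and variables do not carry over. Pictures are saved under pics/ and viewed, at most 10 in all, crops included, and the job is handed in when it is done.

Besides the shell and the picture viewer there is one more tool, called after "Emit:" in YAML: its name, and indented under it one key for each argument. step_arm: Moves the arm, as the interface text tells. Its arguments: {"type":"object","properties":{"targets":{"type":"array"},"squeeze":{"type":"number"}},"required":["targets"]}

```bash
ls; mkdir -p pics; cat > h.py <<'E'
import numpy as np, cv2, json
from station import ctrl
def snap(name,fn):
    d=ctrl.get_image(name); cv2.imwrite('pics/'+fn+'.png',d['img'][:,:,::-1])
    json.dump({k:(np.array(v).tolist()) for k,v in d.items() if k!='img'},open('pics/'+fn+'.json','w')); return d
def cal(fn):
    d=json.load(open('pics/'+fn+'.json')); R=cv2.Rodrigues(np.array(d['rvec'],float).reshape(3))[0]; return d,R,np.array(d['tvec'],float).reshape(3)
def w(fn,u,v,z):
    d,R,t=cal(fn); r=R.T@np.array([(u-d['cx'])/d['fx'],(v-d['cy'])/d['fy'],1]); c=-R.T@t
    return np.round(c+r*(z-c[2])/r[2],4)
def px(fn,p):
    d,R,t=cal(fn); q=R@np.array(p)+t; return np.round([d['fx']*q[0]/q[2]+d['cx'],d['fy']*q[1]/q[2]+d['cy']],1)
E
python3 - <<'E'
from h import *
for n in('top','scene'):
    d=snap(n,n+'0'); print(n,-cv2.Rodrigues(np.array(d['rvec'],float))[0].T@np.array(d['tvec']).ravel(),d['fx'])
print(ctrl.get_obs())
E
```

```text
pics
top [ 0.30350923 -0.00727218  1.70743595] 431.9819230957006
scene [ 1.16373854 -0.68648449  1.02688799] 438.27564672188936
{'t': 0.1, 'q': array([ 1.02196366e+00,  5.33296998e-02,  1.61413934e+00, -3.73622197e-05,
        1.47602290e+00, -1.18973852e-01]), 'dq': array([-0.00123473, -0.00097513, -0.00452415,  0.00103626,  0.00205609,
        0.00072624]), 'effort': array([ 5.12327406e-04, -3.94907677e+01, -3.71363318e+01, -1.62776287e-04,
        3.91155263e-03,  5.80429810e-05]), 'tool_pos': array([0.26012698, 0.56759853, 0.1935723 ]), 'tool_rot': array([-6.69903023e-01, -3.06873531e+00,  2.83723853e-03]), 'contact_force': array([ 0.30402616,  0.32543134, -0.75786414]), 'wrist_torque': array([ 0.01877363, -0.04604157, -0.00216244]), 'grip_force': 0.0, 'opening': 0.08530551105980658}
```

View pics/top0.png

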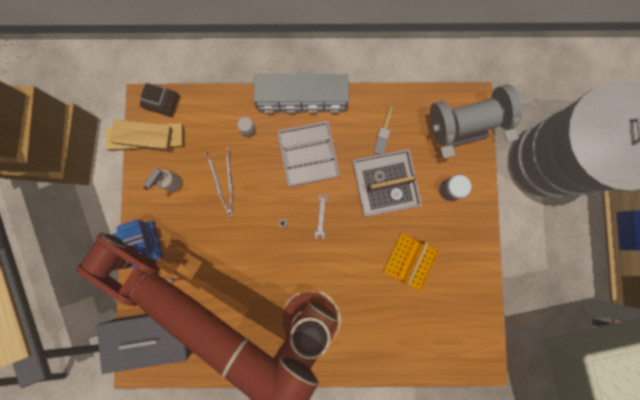

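View pics/scene0.png

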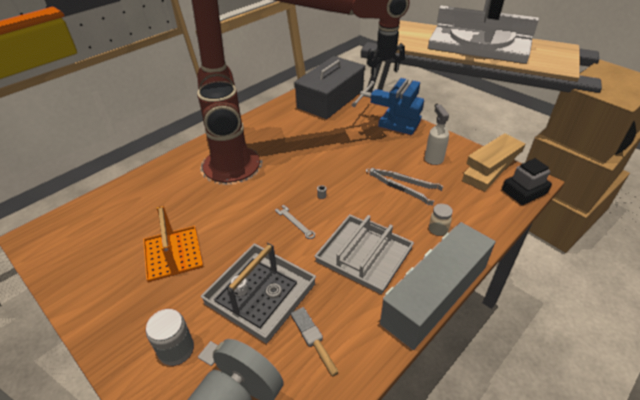

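The top view has x up and y left: tongs around (225,185), rack at (308,153), and pan with caddy at (387,183). The scene view confirms this. Next I'll enlarge both.

```bash
python3 - <<'E'
from h import *
a=cv2.imread('pics/top0.png')[115:225,195:435]; cv2.imwrite('pics/topc.png',cv2.resize(a,None,fx=3.3333,fy=3.3333,interpolation=cv2.INTER_CUBIC))
a=cv2.imread('pics/scene0.png')[160:340,195:455]; cv2.imwrite('pics/scenec.png',cv2.resize(a,None,fx=3,fy=3,interpolation=cv2.INTER_CUBIC))
E
```

```text
(no output)
```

View pics/topc.png

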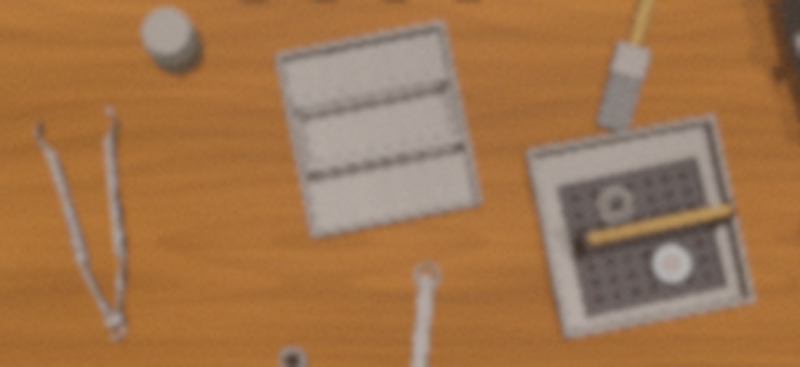

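View pics/scenec.png

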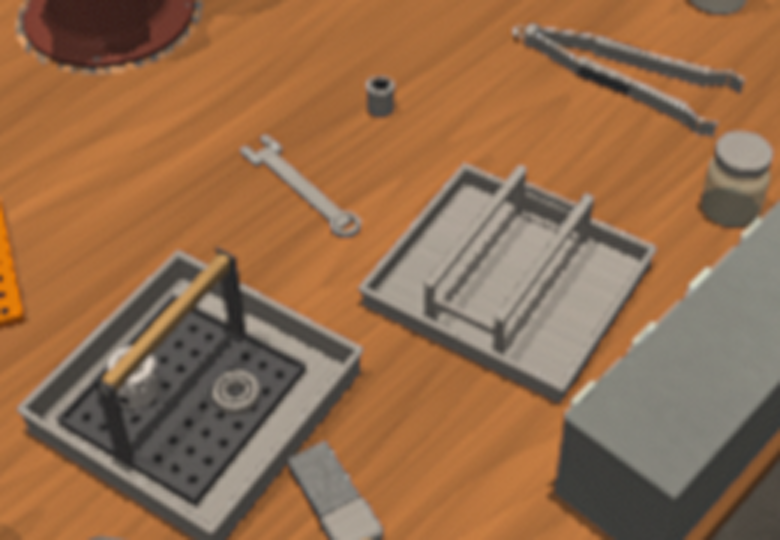

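```bash
python3 - <<'E'
from h import *
def T(p,z): return w('top0',(p[0]+.5)/3.3333-.5+195,(p[1]+.5)/3.3333-.5+115,z)[:2]
def S(p,z): return w('scene0',(p[0]+.5)/3-.5+195,(p[1]+.5)/3-.5+160,z)[:2]
def show(n,f,pts,z):
    P=np.array([f(p,z) for p in pts]); print(n,P.tolist(),'mean',P.mean(0).round(4),'d',[round(float(np.linalg.norm(P[i]-P[i-1])),3) for i in range(len(P))]); return P
def ang(v): return np.degrees(np.arctan2(v[1],v[0])).round(1)
P=show('rack rim',T,[(277,58),(442,24),(480,205),(313,236)],.025); print(ang(P[0]-P[3]),ang(P[1]-P[2]),ang(P[0]-P[1])-90,ang(P[3]-P[2])-90)
show('rack rim S',S,[(466,166),(653,250),(563,390),(362,291)],.025)
P=show('bars',T,[(300,113),(447,87),(463,148),(310,177)],.07); print(ang(P[0]-P[1])-90,ang(P[3]-P[2])-90)
P=show('barsS',S,[(433,288),(522,173),(588,203),(502,326)],.07); print(ang(P[1]-P[0])-90)
P=show('pan',T,[(527,150),(713,118),(753,298),(568,336)],.035)
P=show('panS',S,[(180,254),(359,351),(215,538),(22,411)],.035)
P=show('caddy rim',T,[(560,187),(695,158),(727,287),(588,316)],.016); print(ang(P[0]-P[3]),ang(P[1]-P[2]),ang(P[0]-P[1])-90,ang(P[3]-P[2])-90)
P=show('caddy rim S',S,[(305,369),(198,500),(63,415)],.016)
P=show('handle',T,[(587,240),(733,211)],.126); print(ang(P[0]-P[1])-90)
P=show('handleS',S,[(109,376),(226,259)],.126); print(ang(P[1]-P[0])-90)
show('piston',T,[(672,264)],.048);show('bearing',T,[(616,204)],.02);show('bearingS',S,[(236,388)],.02)
P=show('tongs',T,[(40,130),(110,112),(115,318),(117,335)],.022); print(ang((P[0]+P[1])/2-P[2]))
P=show('tongsS',S,[(740,80),(712,127),(530,32),(517,33)],.02); print(ang((P[0]+P[1])/2-P[2]))
P=show('plate right S',S,[(580,72),(628,88)],.02)
show('jar',T,[(168,34)],.085)
E
```

```text
rack rim [[0.7378, 0.1254], [0.7782, -0.072], [0.559, -0.1147], [0.5233, 0.0825]] mean [0.6496 0.0053] d [0.219, 0.201, 0.223, 0.2]
11.3 11.0 11.599999999999994 10.299999999999997
rack rim S [[0.5223, 0.0838], [0.7382, 0.123], [0.7782, -0.0724], [0.5627, -0.1159]] mean [0.6504 0.0046] d [0.204, 0.219, 0.199, 0.22]
bars [[0.661, 0.0951], [0.6906, -0.0753], [0.6187, -0.0931], [0.5859, 0.0835]] mean [0.639  0.0026] d [0.076, 0.173, 0.074, 0.18]
9.900000000000006 10.5
barsS [[0.6356, -0.0932], [0.5994, 0.0808], [0.674, 0.0933], [0.7115, -0.083]] mean [ 6.551e-01 -5.000e-04] d [0.077, 0.178, 0.076, 0.18]
11.799999999999997
pan [[0.6226, -0.1703], [0.6597, -0.3907], [0.446, -0.4309], [0.403, -0.2144]] mean [ 0.5328 -0.3016] d [0.224, 0.224, 0.217, 0.221]
panS [[0.4028, -0.2128], [0.6173, -0.1746], [0.6653, -0.3919], [0.4442, -0.4302]] mean [ 0.5324 -0.3024] d [0.221, 0.218, 0.223, 0.224]
caddy rim [[0.5814, -0.2107], [0.6154, -0.3721], [0.4609, -0.4055], [0.4276, -0.2408]] mean [ 0.5213 -0.3073] d [0.157, 0.165, 0.158, 0.168]
11.1 12.2 11.900000000000006 11.400000000000006
caddy rim S [[0.
[... 177 characters left out ...]
, 0.166]
11.0
handleS [[0.534, -0.3834], [0.5076, -0.2315]] mean [ 0.5208 -0.3074] d [0.154, 0.154]
9.900000000000006
piston [[0.4851, -0.335]] mean [ 0.4851 -0.335 ] d [0.0]
bearing [[0.56, -0.2761]] mean [ 0.56   -0.2761] d [0.0]
bearingS [[0.5562, -0.2749]] mean [ 0.5562 -0.2749] d [0.0]
tongs [[0.6527, 0.4073], [0.674, 0.3244], [0.4281, 0.3149], [0.4081, 0.3122]] mean [0.5407 0.3397] d [0.262, 0.086, 0.246, 0.02]
12.2
tongsS [[0.6563, 0.4088], [0.6774, 0.3203], [0.4242, 0.3117], [0.414, 0.2995]] mean [0.543  0.3351] d [0.266, 0.091, 0.253, 0.016]
12.3
plate right S [[0.5134, 0.2944], [0.5707, 0.3097]] mean [0.542 0.302] d [0.059, 0.059]
jar [[0.7513, 0.2465]] mean [0.7513 0.2465] d [0.0]
```

Top and scene measurements agree:

| Item | Position (m) | Yaw |
|---|---|---|
| rack | (0.650, 0.005) | 11.2° |
| caddy | (0.5205, -0.3075) | 11.3° |
| piston | caddy frame (-40, -20) mm | – |
| tongs | about (0.527, 0.335) | 12.4° |

I'm moving toward the handle.

Emit:
step_arm:
  targets:
    - {"travel":[0.23,-0.78,0.05],"angular":[0,0,-0.6],"gripper":1}
    - {"travel":[0.23,-0.78,0.05],"angular":[0,0,-0.6],"gripper":1}
    - {"travel":[0.23,-0.78,0.05],"angular":[0,0,-0.6],"gripper":1}
    - {"travel":[0.23,-0.78,0.05],"angular":[0,0,-0.6],"gripper":1}
    - {"travel":[0.23,-0.78,0.05],"angular":[0,0,-0.6],"gripper":1}
    - {"travel":[0.23,-0.78,0.05],"angular":[0,0,-0.6],"gripper":1}
    - {"travel":[0.23,-0.78,0.05],"angular":[0,0,-0.6],"gripper":1}
    - {"travel":[0.23,-0.78,0.05],"angular":[0,0,-0.6],"gripper":1}
    - {"travel":[0.23,-0.78,0.05],"angular":[0,0,-0.6],"gripper":1}
    - {"travel":[0.23,-0.78,0.05],"angular":[0,0,-0.6],"gripper":1}

```text
t: 1.1
tool_pos: [0.3985, 0.0977, 0.2246]
tool_rot: [1.37, 2.827, -0.0]
contact_force: [0.4, -0.0, 0.5]
opening: 0.0853
grip_force: 0.0
```

Emit:
step_arm:
  targets:
    - {"travel":[0.203,-0.675,0],"angular":[0,0,-0.6],"gripper":1}
    - {"travel":[0.203,-0.675,0],"angular":[0,0,-0.6],"gripper":1}
    - {"travel":[0.203,-0.675,0],"angular":[0,0,-0.6],"gripper":1}
    - {"travel":[0.203,-0.675,0],"angular":[0,0,-0.6],"gripper":1}
    - {"travel":[0.203,-0.675,0],"angular":[0,0,-0.6],"gripper":1}
    - {"travel":[0.203,-0.675,0],"angular":[0,0,-0.6],"gripper":1}
    - {"travel":[0.203,-0.675,0],"angular":[0,0,-0.6],"gripper":1}
    - {"travel":[0.203,-0.675,0],"angular":[0,0,-0.6],"gripper":1}
    - {"travel":[0.203,-0.675,0],"angular":[0,0,-0.6],"gripper":1}
    - {"travel":[0.203,-0.675,0],"angular":[0,0,-0.6],"gripper":1}

```text
t: 2.1
tool_pos: [0.5199, -0.3075, 0.2233]
tool_rot: [-1.993, -2.426, 0.001]
contact_force: [-0.4, -0.1, -0.9]
opening: 0.0854
grip_force: 0.0
```

```bash
python3 - <<'E'
from h import *
snap('wrist','wr1'); o=ctrl.get_obs(); print(o['tool_pos'],o['tool_rot'])
for z in(.126,): print([px('wr1',p) for p in ([.5205,-.3075,z],[.5046,-.2278,z],[.5364,-.3872,z])])
E
```

```text
[ 0.51978702 -0.3057959   0.22353098] [-1.99137664e+00 -2.42689973e+00 -2.14640681e-04]
[array([322.8, 184.3]), array([322.6,  77.7]), array([322.9, 273.7])]
```

View pics/wr1.png

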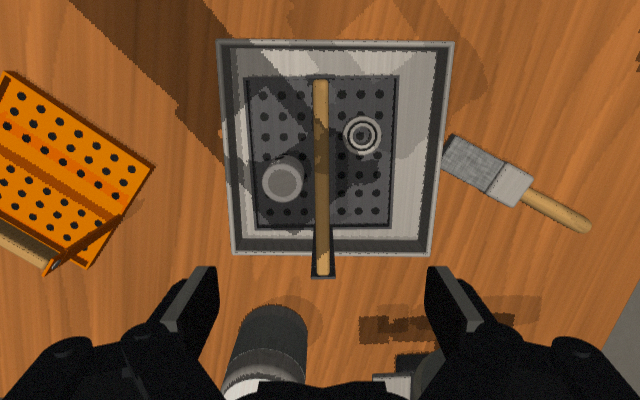

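The wrist view shows the handle from (320,80) to (322,274), as predicted and aligned. The piston crown is at (283,182). I'll descend and grip.

Emit:
step_arm:
  targets:
    - {"travel":[0.0,0,-0.08],"angular":[0,0,0],"gripper":1}
    - {"travel":[0.0,-0.002,-0.16],"angular":[0,0,0],"gripper":1}
    - {"travel":[0.0,-0.002,-0.209],"angular":[0,0,0],"gripper":1}
    - {"travel":[0.0,-0.002,-0.209],"angular":[0,0,0],"gripper":0.5}
    - {"travel":[0.0,-0.002,-0.209],"angular":[0,0,0],"gripper":0.05}
    - {"travel":[0.0,-0.002,-0.209],"angular":[0,0,0],"gripper":0}
    - {"travel":[0.0,-0.002,-0.209],"angular":[0,0,0],"gripper":0}
    - {"travel":[0.0,-0.002,-0.209],"angular":[0,0,0],"gripper":0}
    - {"travel":[0.0,-0.002,-0.209],"angular":[0,0,0],"gripper":0}
    - {"travel":[0.0,-0.002,-0.209],"angular":[0,0,0],"gripper":0}
  squeeze: 80

```text
t: 3.15
tool_pos: [0.5204, -0.3063, 0.0999]
tool_rot: [1.99, 2.43, 0.0]
contact_force: [-0.0, -0.6, -0.5]
opening: -0.0002
grip_force: 0.0
```

```bash
python3 - <<'E'
from h import *
p=w('wr1',283,182,.048); print('piston',p,'bearing',w('wr1',362,135,.02))
E
```

```text
piston [ 0.4844 -0.3351  0.048 ] bearing [ 0.5569 -0.2759  0.02  ]
```

```bash
python3 - <<'E'
from h import *
snap('wrist','wr2'); snap('scene','sc2'); o=ctrl.get_obs(); print(o['tool_pos'],o['opening'],o['grip_force'])
a=cv2.imread('pics/wr2.png'); b=cv2.imread('pics/sc2.png')[130:340,150:400]
cv2.imwrite('pics/v2.png',np.hstack([cv2.resize(a,(480,300)),cv2.resize(b,(320,300),interpolation=cv2.INTER_CUBIC)]))
E
```

```text
[ 0.52020745 -0.30614645  0.0994095 ] -0.00010139147428467404 0.0
```

View pics/v2.png

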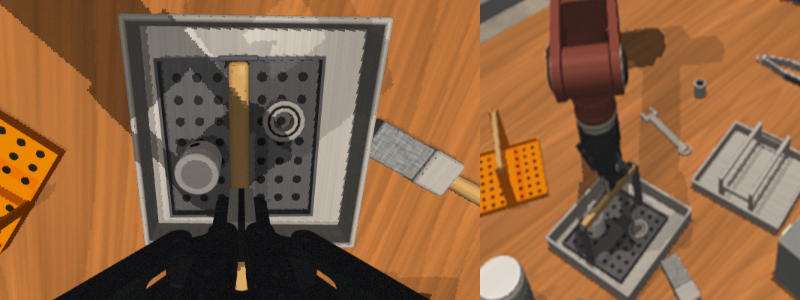

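```bash
python3 - <<'E'
from h import *
a=cv2.imread('pics/wr2.png')[200:400,220:440]; a=cv2.convertScaleAbs(a,alpha=1.8,beta=20); b=cv2.imread('pics/sc2.png')[205:325,205:315]
cv2.imwrite('pics/v3.png',np.hstack([cv2.resize(a,(440,400),interpolation=cv2.INTER_CUBIC),cv2.resize(b,(360,400),interpolation=cv2.INTER_CUBIC)]))
print([px('wr2',p) for p in ([.5205,-.3075,.117],[.5202,-.3061,.0994])])
E
```

```text
[array([321.6, 249.9]), array([321.6, 233. ])]
```

View pics/v3.png

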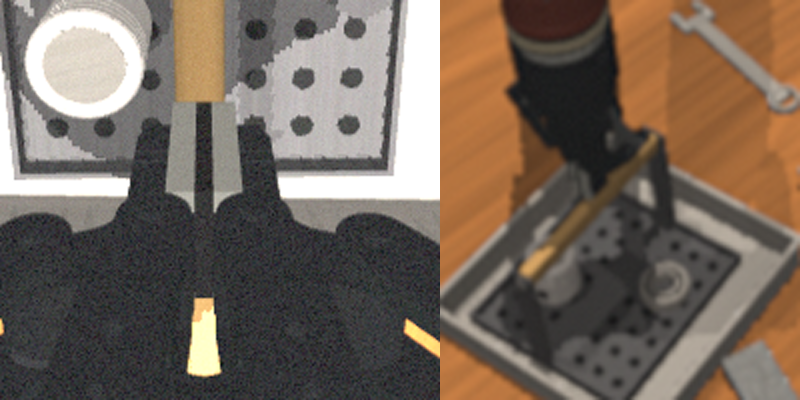

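```bash
python3 - <<'E'
from h import *
d,R,t=cal('wr2'); print('cam',-R.T@t,'fwd',R[2],d['fx'])
import math
yd=np.array([-math.sin(math.radians(11.3)),math.cos(math.radians(11.3))])
for dz in(0,.01,.02,.03,.04): print(dz,[px('wr2',[.5202+s*yd[0],-.3061+s*yd[1],.0994+dz]) for s in(.011,0,-.011)])
print('tcp wr1',px('wr1',[.5198,-.3058,.2235]))
print('handle end',px('wr2',[.5364,-.3872,.126]),px('wr2',[.5046,-.2278,.126]), 'width12mm', px('wr2',[.5147,-.3079,.126]),px('wr2',[.5265,-.3055,.126]))
a=cv2.imread('pics/wr2.png')
for v in(240,248,256,270,290,310,330,345,360,375): print(v,a[v,300:344:3].tolist())
E
```

```text
cam [ 0.50446154 -0.22757128  0.27998545] fwd [ 0.06144871 -0.30827288 -0.94931127] 359.2993339329468
0 [array([321.6, 214.2]), array([321.6, 233. ]), array([321.6, 251.1])]
0.01 [array([321.6, 221.2]), array([321.6, 240.8]), array([321.6, 259.7])]
0.02 [array([321.6, 228.9]), array([321.6, 249.4]), array([321.5, 269.2])]
0.03 [array([321.6, 237.6]), array([321.6, 259.1]), array([321.5, 279.7])]
0.04 [array([321.6, 247.3]), array([321.6, 269.9]), array([321.5, 291.5])]
tcp wr1 [322.3 230.8]
handle end [321.4 391. ] [321.8  79.4] width12mm [309.5 257. ] [334.7 256.9]
240 [[41, 45, 41], [55, 53, 57], [51, 52, 54], [43, 69, 89], [38, 71, 91], [46, 74, 97], [49, 77, 100], [39, 70, 96], [40, 73, 95], [48, 76, 98], [44, 69, 89], [53, 55, 56], [47, 49, 47], [51, 49, 49], [30, 31, 31]]
248 [[52, 55, 55], [55, 58, 56], [54, 54, 54], [41, 64, 84], [46, 71, 93], [37, 71, 92], [42, 71, 92], [43, 71, 97], [46, 73, 98], [46, 73, 96], [42, 70, 86], [92, 92, 98], [90, 91, 92], [79, 81, 83], [80, 81, 82]]
256 [[56, 55, 54], [52, 53, 56], [67, 71, 72], [66, 71, 73], [60, 69, 68], [65, 68, 69], [28, 29
[... 924 characters left out ...]
 18, 23], [8, 10, 12], [13, 14, 15]]
345 [[23, 21, 20], [19, 17, 20], [15, 19, 16], [17, 16, 14], [20, 19, 17], [22, 20, 23], [14, 20, 20], [22, 19, 19], [27, 24, 23], [19, 19, 17], [21, 19, 23], [16, 12, 19], [18, 16, 17], [16, 12, 15], [23, 22, 17]]
360 [[22, 21, 19], [11, 14, 11], [14, 9, 6], [19, 15, 16], [23, 24, 23], [23, 26, 28], [63, 102, 133], [101, 170, 221], [100, 169, 221], [79, 129, 168], [22, 24, 23], [19, 18, 10], [18, 20, 19], [0, 12, 7], [21, 15, 11]]
375 [[18, 21, 17], [13, 17, 13], [13, 13, 18], [12, 9, 15], [22, 20, 21], [97, 157, 207], [101, 170, 220], [102, 171, 221], [102, 169, 221], [103, 170, 220], [20, 14, 21], [20, 21, 16], [20, 19, 17], [12, 12, 14], [16, 16, 17]]
```

```bash
python3 - <<'E'
from h import *
for z in(.0994,.117,.126,.134,.15): print(z,px('sc2',[.5202,-.3061,z]), px('top0',[.5202,-.3061,z]))
b=cv2.imread('pics/sc2.png')[215:285,220:300]; b=cv2.convertScaleAbs(b,alpha=1.8,beta=15)
cv2.imwrite('pics/v4.png',cv2.resize(b,(640,560),interpolation=cv2.INTER_CUBIC))
E
```

```text
0.0994 [252.8 270.6] [391.  183.1]
0.117 [252.  266.5] [391.8 182.5]
0.126 [251.5 264.3] [392.3 182.1]
0.134 [251.1 262.4] [392.7 181.8]
0.15 [250.4 258.4] [393.5 181.2]
```

View pics/v4.png

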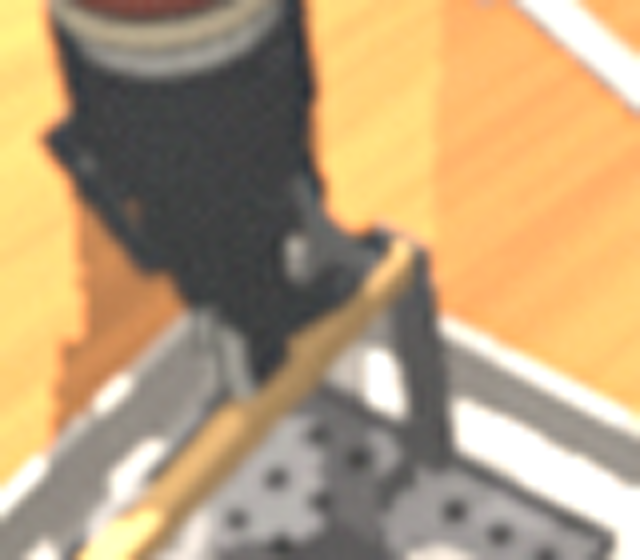

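The view shows the shut fingers resting above the handle. From image depth, the real tips sit about 30–35 mm higher than the reported TCP. I'll open, go 36 mm lower (still clear of the piston either way) and grip again.

Emit:
step_arm:
  targets:
    - {"travel":[0,0,0.01],"angular":[0,0,0],"gripper":1}
    - {"travel":[0,0,0.01],"angular":[0,0,0],"gripper":1}
    - {"travel":[0,0,0.01],"angular":[0,0,0],"gripper":1}
    - {"travel":[0,0,0.01],"angular":[0,0,0],"gripper":1}
    - {"travel":[0,0,0.01],"angular":[0,0,0],"gripper":1}
    - {"travel":[0,0,0.01],"angular":[0,0,0],"gripper":1}
    - {"travel":[0,0,-0.02],"angular":[0,0,0],"gripper":1}
    - {"travel":[0,0,-0.04],"angular":[0,0,0],"gripper":1}
    - {"travel":[0,0,-0.06],"angular":[0,0,0],"gripper":1}
    - {"travel":[0,0,-0.06],"angular":[0,0,0],"gripper":1}

```text
t: 4.25
tool_pos: [0.5186, -0.3049, 0.0604]
tool_rot: [-1.987, -2.427, 0.0]
contact_force: [-0.1, 0.1, -1.1]
opening: 0.0854
grip_force: 0.0
```

Emit:
step_arm:
  targets:
    - {"travel":[0,0,0],"angular":[0,0,0],"gripper":0.5}
    - {"travel":[0,0,0],"angular":[0,0,0],"gripper":0}
    - {"travel":[0,0,0],"angular":[0,0,0],"gripper":0}
    - {"travel":[0,0,0],"angular":[0,0,0],"gripper":0}
    - {"travel":[0,0,0],"angular":[0,0,0],"gripper":0}
    - {"travel":[0,0,0],"angular":[0,0,0],"gripper":0}
    - {"travel":[0,0,0],"angular":[0,0,0],"gripper":0}
  squeeze: 80

```text
t: 4.95
tool_pos: [0.52, -0.3063, 0.0637]
tool_rot: [-1.99, -2.43, 0.001]
contact_force: [-2.9, -0.8, 2.8]
opening: 0.0107
grip_force: 79.1
```

```bash
python3 - <<'E'
from h import *
snap('wrist','wr3'); snap('scene','sc3'); o=ctrl.get_obs(); print(o)
E
```

```text
{'t': 5.05, 'q': array([-6.55261525e-01,  1.16678414e-01,  1.77235848e+00, -5.41242071e-04,
        1.25285107e+00, -8.53530995e-01]), 'dq': array([ 1.29712552e-03,  2.96806587e-05, -2.00673049e-03,  1.64649369e-04,
       -1.49558545e-03,  1.15558045e-03]), 'effort': array([ 1.11691732e+00, -3.72233963e+01, -3.36249304e+01,  4.87691425e-01,
       -7.24524949e-01, -1.66429026e-02]), 'tool_pos': array([ 0.5199585 , -0.30623201,  0.06367097]), 'tool_rot': array([-1.99029041e+00, -2.43034842e+00,  8.21447844e-04]), 'contact_force': array([-4.54887212,  0.56095672,  3.5369127 ]), 'wrist_torque': array([ 0.00700707,  0.50738897, -0.06002881]), 'grip_force': 79.14590835571289, 'opening': 0.010696984016027904}
```

Emit:
step_arm:
  targets:
    - {"travel":[0,0,0.02],"angular":[0,0,0],"gripper":0}
    - {"travel":[0,0,0.04],"angular":[0,0,0],"gripper":0}
    - {"travel":[0,0,0.07],"angular":[0,0,0],"gripper":0}
    - {"travel":[0,0,0.1],"angular":[0,0,0],"gripper":0}
    - {"travel":[0,0,0.13],"angular":[0,0,0],"gripper":0}
    - {"travel":[0,0,0.16],"angular":[0,0,0],"gripper":0}
    - {"travel":[0,0,0.18],"angular":[0,0,0],"gripper":0}
    - {"travel":[0,0,0.18],"angular":[0,0,0],"gripper":0}
    - {"travel":[0,0,0.18],"angular":[0,0,0],"gripper":0}

```text
t: 5.95
tool_pos: [0.5201, -0.3059, 0.1709]
tool_rot: [-1.99, -2.43, -0.0]
contact_force: [0.3, -0.7, -5.9]
opening: 0.0107
grip_force: 78.2
```

```bash
python3 - <<'E'
from h import *
snap('wrist','wr4'); snap('scene','sc4'); o=ctrl.get_obs(); print(o['tool_pos'],o['opening'],o['contact_force'],o['wrist_torque'])
a=cv2.imread('pics/wr4.png'); b=cv2.imread('pics/sc4.png')[130:340,150:400]
cv2.imwrite('pics/v5.png',np.hstack([cv2.resize(a,(480,300)),cv2.resize(b,(320,300),interpolation=cv2.INTER_CUBIC)]))
E
```

```text
[ 0.51948675 -0.30543793  0.16964188] 0.010422757282273442 [-0.55111931 -0.59595985 -5.9846481 ] [-0.01636403  0.00315243 -0.02754507]
```

View pics/v5.png

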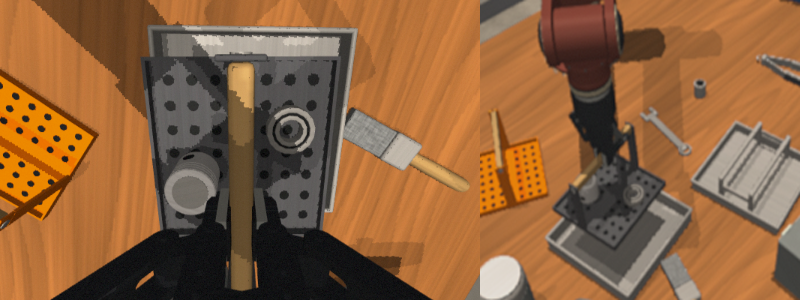

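The tray is lifted level with the piston and bearing in place. Carrying it over the rack with a gentle ramp.

Emit:
step_arm:
  targets:
    - {"travel":[0.007,0.017,0],"angular":[0,0,0],"gripper":0}
    - {"travel":[0.022,0.052,0],"angular":[0,0,0],"gripper":0}
    - {"travel":[0.045,0.107,0],"angular":[0,0,0],"gripper":0}
    - {"travel":[0.072,0.173,0],"angular":[0,0,0],"gripper":0}
    - {"travel":[0.102,0.245,0],"angular":[0,0,0],"gripper":0}
    - {"travel":[0.132,0.317,0],"angular":[0,0,0],"gripper":0}
    - {"travel":[0.16,0.383,0],"angular":[0,0,0],"gripper":0}
    - {"travel":[0.185,0.443,0],"angular":[0,0,0],"gripper":0}
    - {"travel":[0.204,0.489,0],"angular":[0,0,0],"gripper":0}
    - {"travel":[0.217,0.52,0],"angular":[0,0,0],"gripper":0}

```text
t: 7.05
tool_pos: [0.6504, 0.0094, 0.1702]
tool_rot: [-1.986, -2.432, -0.0]
contact_force: [-0.2, -0.9, -5.2]
opening: 0.0107
grip_force: 78.2
```

Emit:
step_arm:
  targets:
    - {"travel":[0,0,0],"angular":[0,0,0],"gripper":0}
    - {"travel":[0,0,0],"angular":[0,0,0],"gripper":0}
    - {"travel":[0,0,0],"angular":[0,0,0],"gripper":0}

```text
t: 7.35
tool_pos: [0.6499, 0.0057, 0.1707]
tool_rot: [-1.99, -2.43, 0.001]
contact_force: [-0.7, -0.4, -5.5]
opening: 0.0104
grip_force: 78.3
```

```bash
python3 - <<'E'
from h import *
snap('wrist','wr5'); o=ctrl.get_obs(); print(o['tool_pos'],o['tool_rot'],o['contact_force'])
E
```

```text
[0.64996385 0.00535079 0.17085354] [-1.99109863e+00 -2.42925407e+00  9.54469547e-04] [-0.40905316 -0.07630055 -5.23988984]
```

Emit:
step_arm:
  targets:
    - {"travel":[0,0,-0.02],"angular":[0,0,0],"gripper":0}
    - {"travel":[0,0,-0.04],"angular":[0,0,0],"gripper":0}
    - {"travel":[0,0,-0.055],"angular":[0,0,0],"gripper":0}
    - {"travel":[0,0,-0.062],"angular":[0,0,0],"gripper":0}
    - {"travel":[0,0,-0.065],"angular":[0,0,0],"gripper":0}
    - {"travel":[0,0,-0.065],"angular":[0,0,0],"gripper":0}
    - {"travel":[0,0,-0.065],"angular":[0,0,0],"gripper":0}

```text
t: 8.1
tool_pos: [0.6508, 0.0059, 0.1328]
tool_rot: [1.99, 2.43, 0.001]
contact_force: [-0.4, -0.6, -6.5]
opening: 0.0107
grip_force: 78.3
```

Emit:
step_arm:
  targets:
    - {"travel":[0,0,-0.002],"angular":[0,0,0],"gripper":0}
    - {"travel":[0,0,-0.004],"angular":[0,0,0],"gripper":0}
    - {"travel":[0,0,-0.005],"angular":[0,0,0],"gripper":0}
    - {"travel":[0,0,-0.005],"angular":[0,0,0],"gripper":0}

```text
t: 8.5
tool_pos: [0.6508, 0.006, 0.1308]
tool_rot: [1.99, 2.43, 0.001]
contact_force: [-3.1, 0.4, 2.3]
opening: 0.0105
grip_force: 79.3
```

Emit:
step_arm:
  targets:
    - {"travel":[0,0,0],"angular":[0,0,0],"gripper":0.2}
    - {"travel":[0,0,0],"angular":[0,0,0],"gripper":0.35}
    - {"travel":[0,0,0],"angular":[0,0,0],"gripper":0.5}
    - {"travel":[0,0,0],"angular":[0,0,0],"gripper":0.6}
    - {"travel":[0,0,0],"angular":[0,0,0],"gripper":0.6}
    - {"travel":[0,0,0],"angular":[0,0,0],"gripper":0.6}
    - {"travel":[0,0,0],"angular":[0,0,0],"gripper":0.6}

```text
t: 9.2
tool_pos: [0.6505, 0.0059, 0.1293]
tool_rot: [1.99, 2.431, 0.0]
contact_force: [-0.3, 0.4, -0.2]
opening: 0.0513
grip_force: 0.0
```

Emit:
step_arm:
  targets:
    - {"travel":[0,0,0.03],"angular":[0,0,0],"gripper":0.6}
    - {"travel":[0,0,0.1],"angular":[0,0,0],"gripper":0.6}
    - {"travel":[0,0,0.17],"angular":[0,0,0],"gripper":0.8}
    - {"travel":[0,0,0.2],"angular":[0,0,0],"gripper":1}
    - {"travel":[0,0,0.2],"angular":[0,0,0],"gripper":1}
    - {"travel":[0,0,0.2],"angular":[0,0,0],"gripper":1}

```text
t: 9.8
tool_pos: [0.6502, 0.006, 0.2489]
tool_rot: [-1.99, -2.43, 0.0]
contact_force: [0.5, 0.5, -0.2]
opening: 0.0852
grip_force: 0.0
```

```bash
python3 - <<'E'
from h import *
snap('wrist','wr6'); o=ctrl.get_obs(); print(o['t'],o['tool_pos'],o['tool_rot'],o['contact_force'])
# find piston crown and handle by simple thresholds
a=cv2.imread('pics/wr6.png'); hsv=cv2.cvtColor(a,cv2.COLOR_BGR2HSV)
import math
th=math.radians(11.2); X=np.array([math.cos(th),math.sin(th)]);Y=np.array([-X[1],X[0]])
def P(x,y,z): q=np.array([.650,.005])+x*X+y*Y; return [*q,z]
print('pred piston',px('wr6',P(-.040,-.020,.115)),'r',px('wr6',P(-.061,-.020,.115)),'handle',px('wr6',P(0,.082,.193)),px('wr6',P(0,-.082,.193)),'bearing',px('wr6',P(.043,.023,.087)))
m=cv2.inRange(hsv,(8,90,40),(25,255,255)); u0,v0=px('wr6',P(0,0,.193)).astype(int)
for v in range(40,300,30):
    r=np.where(m[v,u0-60:u0+60])[0]; print(v,(r.min()+u0-60,r.max()+u0-60) if len(r) else None)
cv2.imwrite('pics/v6.png',a)
g=cv2.cvtColor(a,cv2.COLOR_BGR2GRAY); c=px('wr6',P(-.04,-.02,.115)).astype(int)
x0,y0=c-60; sub=cv2.medianBlur(g[y0:y0+120,x0:x0+120],3)
print(cv2.HoughCircles(sub,cv2.HOUGH_GRADIENT,1,15,param1=80,param2=15,minRadius=15,maxRadius=40),x0,y0)
E
```

```text
9.85 [0.64948322 0.00601698 0.2472032 ] [-1.98878464 -2.42857286  0.00272404] [-0.31713086 -0.70541816  0.08573087]
pred piston [277.9 194.8] r [255.  194.8] handle [321.7  77.5] [321.1 303.1] bearing [366.6 143.2]
40 (np.int64(261), np.int64(380))
70 None
100 (np.int64(313), np.int64(331))
130 (np.int64(313), np.int64(331))
160 (np.int64(314), np.int64(330))
190 (np.int64(314), np.int64(330))
220 (np.int64(314), np.int64(330))
250 (np.int64(261), np.int64(380))
280 (np.int64(272), np.int64(380))
[[[60.5 61.5 21.6]
  [47.5 73.5 38.3]
  [45.5 53.5 39.4]
  [64.5 79.5 32.7]
  [62.5 44.5 38.3]
  [44.5 12.5 22.4]
  [59.5 12.5 34.9]
  [75.5 59.5 30.5]
  [34.5 24.5 20.4]
  [48.5 89.5 16. ]]] 217 134
```

The placement checks out: the piston is at (277.5,195.5) px against a predicted (277.9,194.8), and the handle matches to 0.5 px. Next, over the tongs with the camera on the tip side.

Emit:
step_arm:
  targets:
    - {"travel":[-0.1,0.27,0],"angular":[0,0,-0.989],"gripper":1}
    - {"travel":[-0.1,0.27,0],"angular":[0,0,-0.989],"gripper":1}
    - {"travel":[-0.1,0.27,0],"angular":[0,0,-0.989],"gripper":1}
    - {"travel":[-0.1,0.27,0],"angular":[0,0,-0.989],"gripper":1}
    - {"travel":[-0.1,0.27,0],"angular":[0,0,-0.989],"gripper":1}
    - {"travel":[-0.1,0.27,0],"angular":[0,0,-0.989],"gripper":1}

```text
t: 10.45
tool_pos: [0.5885, 0.1689, 0.2459]
tool_rot: [-2.762, -1.493, 0.008]
contact_force: [1.6, 0.4, 0.2]
opening: 0.0855
grip_force: 0.0
```

Emit:
step_arm:
  targets:
    - {"travel":[-0.105,0.278,-0.1],"angular":[0,0,-0.989],"gripper":1}
    - {"travel":[-0.105,0.278,-0.1],"angular":[0,0,-0.989],"gripper":1}
    - {"travel":[-0.105,0.278,-0.1],"angular":[0,0,-0.989],"gripper":1}
    - {"travel":[-0.105,0.278,-0.1],"angular":[0,0,-0.989],"gripper":1}
    - {"travel":[-0.105,0.278,-0.1],"angular":[0,0,-0.989],"gripper":1}
    - {"travel":[-0.105,0.278,-0.1],"angular":[0,0,-0.989],"gripper":1}
    - {"travel":[-0.105,0.278,-0.1],"angular":[0,0,-0.989],"gripper":1}
    - {"travel":[-0.105,0.278,-0.1],"angular":[0,0,-0.989],"gripper":1}

```text
t: 11.25
tool_pos: [0.5265, 0.3342, 0.1872]
tool_rot: [3.122, 0.34, -0.005]
contact_force: [0.4, -0.3, -0.0]
opening: 0.0856
grip_force: 0.0
```

```bash
python3 - <<'E'
from h import *
d=snap('wrist','wr7'); o=ctrl.get_obs(); print(o['t'],o['tool_pos'],o['tool_rot'],o['q'])
a=d['img'].astype(int)
import math
th=math.radians(12.4); X=np.array([math.cos(th),math.sin(th)]);Y=np.array([-X[1],X[0]])
def P(x,y,z): q=np.array([.527,.335])+x*X+y*Y; return [*q,z]
print('pred tips',px('wr7',P(.143,.045,.022)),px('wr7',P(.143,-.045,.022)),'plates',px('wr7',P(0,.03,.022)),px('wr7',P(0,-.03,.022)),'hinge',px('wr7',P(-.105,0,.022)))
# grey = low saturation pixels: list runs per row
s=cv2.cvtColor(d['img'],cv2.COLOR_RGB2HSV)[:,:,1]<70
for v in range(10,400,20):
    r=np.where(s[v])[0]
    g=[] if not len(r) else [(x[0],x[-1]) for x in np.split(r,np.where(np.diff(r)>3)[0]+1) if len(x)>3]
    print(v,[(int(p),int(q)) for p,q in g])
E
```

```text
11.3 [0.52686052 0.33419726 0.1877996 ] [ 3.12247658  0.33887365 -0.00354842] [4.46056374e-01 5.61445794e-02 1.62088345e+00 1.39360571e-05
 1.46695478e+00 1.80064303e+00]
pred tips [267.5   0.3] [3.727e+02 2.000e-01] plates [289.7 163.8] [350.8 163.8] hinge [320.4 259.3]
10 [(264, 271), (366, 372), (596, 639)]
30 [(268, 272), (366, 369), (591, 639)]
50 [(274, 285), (352, 362), (586, 639)]
70 [(0, 126), (278, 287), (349, 358), (581, 639)]
90 [(0, 145), (281, 289), (347, 355), (577, 639)]
110 [(0, 149), (284, 292), (344, 351), (572, 639)]
130 [(0, 141), (286, 294), (342, 350), (567, 639)]
150 [(0, 92), (287, 296), (339, 348), (562, 639)]
170 [(288, 299), (337, 347), (558, 639)]
190 [(290, 299), (336, 345), (553, 638)]
210 [(297, 302), (333, 338), (548, 639)]
230 [(10, 17), (303, 309), (326, 332)]
250 [(309, 326)]
270 [(194, 207), (310, 314), (320, 324), (428, 449), (628, 639)]
290 [(180, 197), (446, 463), (622, 639)]
310 [(157, 182), (197, 204), (459, 477), (608, 626)]
330 [(133, 141), (145, 159), (167, 179), (184, 189), (202, 207), (461, 475), (497, 502), (594, 612)]
350 [(46, 52), (58, 71), (118, 129), (158, 163), (187, 194), (484, 498), (512, 526), (538, 549), (557, 560), (572, 581), (585, 595)]
370 [(28, 39), (54, 58), (63, 70), (91, 104), (108, 126), (153, 164), (184, 187), (441, 464), (472, 478), (515, 525), (529, 534), (547, 557), (568, 575), (597, 614)]
390 [(14, 37), (41, 65), (70, 85), (89, 93), (97, 131), (144, 152), (157, 169), (173, 177), (181, 197), (210, 213), (258, 272), (281, 291), (306, 335), (351, 371), (376, 385), (439, 447), (451, 467), (477, 482), (504, 522), (526, 548), (553, 569), (578, 585), (620, 624)]
```

```bash
python3 - <<'E'
from h import *
a=cv2.imread('pics/wr7.png'); hsv=cv2.cvtColor(a,cv2.COLOR_BGR2HSV); g=cv2.cvtColor(a,cv2.COLOR_BGR2GRAY)
import math
th=math.radians(12.4); X=np.array([math.cos(th),math.sin(th)]);Y=np.array([-X[1],X[0]])
def P(x,y,z): q=np.array([.5265,.3374])+x*X+y*Y; return [*q,z]
for x in(.033,-.033): print(x,px('wr7',P(x,.03,.022)))
print('loop end',px('wr7',P(-.136,0,.015)))
for v in range(100,224,6): print(v,[int(g[v,a:b][hsv[v,a:b,1]<90].mean()) if (hsv[v,a:b,1]<90).any() else None for a,b in((278,312),(324,358))],end=' ')
print()
for v in range(250,300,3): print(v,hsv[v,306:330:3,1].tolist())
E
```

```text
0.033 [286.2 129.9]
-0.033 [288.2 195.7]
loop end [318.3 281. ]
100 [131, 138] 106 [128, 139] 112 [123, 130] 118 [119, 140] 124 [133, 128] 130 [119, 116] 136 [135, 139] 142 [135, 69] 148 [138, 67] 154 [78, 60] 160 [58, 59] 166 [58, 57] 172 [59, 58] 178 [60, 59] 184 [56, 57] 190 [54, 59] 196 [56, 56] 202 [56, 55] 208 [56, 55] 214 [56, 56] 220 [54, 58] 
250 [176, 30, 35, 14, 23, 38, 36, 215]
253 [176, 29, 7, 17, 30, 25, 28, 180]
256 [175, 33, 18, 38, 30, 17, 33, 166]
259 [178, 31, 38, 20, 24, 33, 29, 219]
262 [176, 29, 30, 23, 39, 15, 28, 167]
265 [176, 179, 35, 182, 158, 175, 28, 176]
268 [181, 169, 34, 174, 169, 175, 36, 174]
271 [178, 173, 30, 51, 106, 40, 83, 192]
274 [167, 182, 182, 101, 32, 157, 158, 185]
277 [176, 174, 184, 173, 175, 175, 170, 166]
280 [177, 184, 177, 179, 181, 170, 219, 179]
283 [174, 187, 181, 183, 180, 161, 184, 173]
286 [178, 171, 180, 173, 183, 183, 158, 177]
289 [185, 184, 174, 180, 188, 178, 189, 171]
292 [188, 178, 178, 186, 181, 178, 182, 181]
295 [175, 188, 182, 173, 183, 179, 182, 175]
298 [177, 178, 171, 181, 182, 189, 179, 183]
```

Emit:
step_arm:
  targets:
    - {"travel":[0.003,0.006,-0.08],"angular":[0,0,0],"gripper":1}
    - {"travel":[0.003,0.006,-0.16],"angular":[0,0,0],"gripper":1}
    - {"travel":[0.003,0.006,-0.24],"angular":[0,0,0],"gripper":1}
    - {"travel":[0.003,0.006,-0.29],"angular":[0,0,0],"gripper":1}
    - {"travel":[0.003,0.006,-0.32],"angular":[0,0,0],"gripper":1}
    - {"travel":[0.003,0.006,-0.34],"angular":[0,0,0],"gripper":1}
    - {"travel":[0.003,0.006,-0.34],"angular":[0,0,0],"gripper":1}
    - {"travel":[0.003,0.006,-0.34],"angular":[0,0,0],"gripper":1}

```text
t: 12.1
tool_pos: [0.5306, 0.3389, -0.0129]
tool_rot: [-3.122, -0.338, -0.004]
contact_force: [0.7, 0.2, -0.4]
opening: 0.0852
grip_force: 0.0
```

Emit:
step_arm:
  targets:
    - {"travel":[0,0,-0.005],"angular":[0,0,0],"gripper":1}
    - {"travel":[0,0,-0.01],"angular":[0,0,0],"gripper":1}
    - {"travel":[0,0,-0.01],"angular":[0,0,0],"gripper":1}

```text
t: 12.4
tool_pos: [0.5294, 0.3385, -0.0203]
tool_rot: [-3.123, -0.338, -0.001]
contact_force: [0.3, -0.8, -0.5]
opening: 0.0852
grip_force: 0.0
```

Emit:
step_arm:
  targets:
    - {"travel":[0,0,-0.004],"angular":[0,0,0],"gripper":1}
    - {"travel":[0,0,-0.008],"angular":[0,0,0],"gripper":1}
    - {"travel":[0,0,-0.012],"angular":[0,0,0],"gripper":1}
    - {"travel":[0,0,-0.012],"angular":[0,0,0],"gripper":1}

```text
t: 12.8
tool_pos: [0.5287, 0.3381, -0.0286]
tool_rot: [3.123, 0.338, -0.002]
contact_force: [-0.2, -0.6, -0.8]
opening: 0.0852
grip_force: 0.0
```

Emit:
step_arm:
  targets:
    - {"travel":[0,0,-0.004],"angular":[0,0,0],"gripper":1}
    - {"travel":[0,0,-0.007],"angular":[0,0,0],"gripper":1}
    - {"travel":[0,0,-0.007],"angular":[0,0,0],"gripper":1}

```text
t: 13.1
tool_pos: [0.5289, 0.3382, -0.0325]
tool_rot: [3.123, 0.338, -0.001]
contact_force: [-0.6, 0.9, 0.4]
opening: 0.0851
grip_force: 0.0
```

Emit:
step_arm:
  targets:
    - {"travel":[0,0,-0.003],"angular":[0,0,0],"gripper":1}
    - {"travel":[0,0,-0.005],"angular":[0,0,0],"gripper":1}
    - {"travel":[0,0,-0.005],"angular":[0,0,0],"gripper":1}

```text
t: 13.4
tool_pos: [0.5291, 0.3383, -0.0354]
tool_rot: [3.123, 0.338, -0.001]
contact_force: [-0.5, -0.6, 0.0]
opening: 0.0855
grip_force: 0.0
```

Emit:
step_arm:
  targets:
    - {"travel":[0,0,0],"angular":[0,0,0],"gripper":0.8}
    - {"travel":[0,0,0],"angular":[0,0,0],"gripper":0.7}
    - {"travel":[0,0,0],"angular":[0,0,0],"gripper":0.7}
    - {"travel":[0,0,0],"angular":[0,0,0],"gripper":0.7}
  squeeze: 30

```text
t: 13.8
tool_pos: [0.5293, 0.3385, -0.0349]
tool_rot: [-3.123, -0.338, -0.0]
contact_force: [0.0, 0.3, 1.1]
opening: 0.0598
grip_force: 8.0
```

Emit:
step_arm:
  targets:
    - {"travel":[0,0,0],"angular":[0,0,0],"gripper":0.65}
    - {"travel":[0,0,0],"angular":[0,0,0],"gripper":0.6}
    - {"travel":[0,0,0],"angular":[0,0,0],"gripper":0.6}
    - {"travel":[0,0,0],"angular":[0,0,0],"gripper":0.6}

```text
t: 14.2
tool_pos: [0.5307, 0.3389, -0.0331]
tool_rot: [-3.123, -0.337, -0.004]
contact_force: [-1.7, -1.3, 7.9]
opening: 0.0514
grip_force: 12.8
```

The fingertips touch the bench with the plates 51 mm wide, so the tongs' underside is at reported z + 0.0345. Lifting.

Emit:
step_arm:
  targets:
    - {"travel":[0,0,0.01],"angular":[0,0,0],"gripper":0.6}
    - {"travel":[0,0,0.03],"angular":[0,0,0],"gripper":0.6}
    - {"travel":[0,0,0.07],"angular":[0,0,0],"gripper":0.6}
    - {"travel":[0,0,0.11],"angular":[0,0,0],"gripper":0.6}
    - {"travel":[0,0,0.15],"angular":[0,0,0],"gripper":0.6}
    - {"travel":[0,0,0.18],"angular":[0,0,0],"gripper":0.6}
    - {"travel":[0,0,0.2],"angular":[0,0,0],"gripper":0.6}
    - {"travel":[0,0,0.2],"angular":[0,0,0],"gripper":0.6}
    - {"travel":[0,0,0.2],"angular":[0,0,0],"gripper":0.6}

```text
t: 15.1
tool_pos: [0.5288, 0.3381, 0.0843]
tool_rot: [3.123, 0.338, -0.001]
contact_force: [0.6, -1.0, -1.2]
opening: 0.0514
grip_force: 9.8
```

```bash
python3 - <<'E'
from h import *
d=snap('wrist','wr8'); o=ctrl.get_obs(); print(o['t'],o['tool_pos'],o['tool_rot'],o['contact_force'],o['wrist_torque'],o['grip_force'],o['opening'])
import math
n=o['tool_rot'][:2]; yaw=2*math.degrees(math.atan2(n[1],n[0]))-90; print('tooly',yaw)
th=math.radians(yaw+90); X=np.array([math.cos(th),math.sin(th)]);Y=np.array([-X[1],X[0]])
u=o['tool_pos'][2]+.0345
def P(x,y,z): q=o['tool_pos'][:2]+x*X+y*Y; return [*q,u+z]
for x in(.107,.125,.143): print('pred tip',x,px('wr8',P(x,.027,.022)),px('wr8',P(x,-.027,.022)))
print('hinge',px('wr8',P(-.105,0,.022)),'plate',px('wr8',P(.033,.0255,.022)),px('wr8',P(.033,-.0255,.022)))
print('tips if pitched 10deg up',px('wr8',P(.14,.027,.022+.025)))
s=cv2.cvtColor(d['img'],cv2.COLOR_RGB2HSV)[:,:,1]<70
for v in list(range(0,60,6))+list(range(60,300,20)):
    r=np.where(s[v,150:500])[0]+150
    print(v,[(int(x[0]),int(x[-1])) for x in np.split(r,np.where(np.diff(r)>3)[0]+1) if len(x)>3] if len(r) else [])
E
```

```text
15.15 [0.52832025 0.33790428 0.08349173] [ 3.12255685  0.33821905 -0.00341042] [-0.00408548  0.69556126 -2.12821803] [-0.00990192 -0.02101874  0.00711653] 9.796216785907745 0.051684608314354695
tooly -77.63624138519884
pred tip 0.107 [232.1 -10.3] [408.5 -10.4]
pred tip 0.125 [227.2 -80.5] [413.3 -80.6]
pred tip 0.143 [ 221.7 -158.8] [ 418.5 -158.9]
hinge [320.9 476.9] plate [251.9 215.3] [389.3 215.3]
tips if pitched 10deg up [ 191.8 -215. ]
0 [(222, 249), (398, 426)]
6 [(223, 259), (398, 425)]
12 [(224, 260), (387, 423)]
18 [(225, 260), (386, 422)]
24 [(226, 261), (385, 421)]
30 [(227, 261), (385, 420)]
36 [(228, 262), (384, 419)]
42 [(229, 263), (384, 418)]
48 [(230, 263), (383, 417)]
54 [(231, 264), (382, 416)]
60 [(232, 264), (382, 415)]
80 [(235, 266), (379, 411)]
100 [(239, 268), (377, 407)]
120 [(242, 270), (375, 403)]
140 [(245, 272), (372, 400)]
160 [(249, 274), (370, 396)]
180 [(252, 276), (368, 392)]
200 [(256, 278), (366, 389)]
220 [(253, 280), (363, 391)]
240 [(255, 282), (361, 389)]
260 [(243, 284), (359, 400)]
280 [(221, 248), (253, 286), (357, 420)]
```

Emit:
step_arm:
  targets:
    - {"travel":[-0.02,-0.02,0.02],"angular":[0,0,0],"gripper":0.6}
    - {"travel":[-0.05,-0.055,0.04],"angular":[0,0,0],"gripper":0.6}
    - {"travel":[-0.09,-0.1,0.061],"angular":[0,0,0],"gripper":0.6}
    - {"travel":[-0.13,-0.145,0.061],"angular":[0,0,0],"gripper":0.6}
    - {"travel":[-0.16,-0.175,0.061],"angular":[0,0,0],"gripper":0.6}
    - {"travel":[-0.18,-0.197,0.061],"angular":[0,0,0],"gripper":0.6}

```text
t: 15.75
tool_pos: [0.419, 0.2188, 0.1196]
tool_rot: [3.123, 0.338, -0.005]
contact_force: [-0.5, 0.5, -0.4]
opening: 0.0514
grip_force: 9.8
```

Emit:
step_arm:
  targets:
    - {"travel":[0.001,-0.02,0],"angular":[0,0,0],"gripper":0.6}
    - {"travel":[0.004,-0.07,0],"angular":[0,0,0],"gripper":0.6}
    - {"travel":[0.007,-0.13,0],"angular":[0,0,0],"gripper":0.6}
    - {"travel":[0.01,-0.2,0],"angular":[0,0,0],"gripper":0.6}
    - {"travel":[0.013,-0.27,0],"angular":[0,0,0],"gripper":0.6}
    - {"travel":[0.017,-0.34,0],"angular":[0,0,0],"gripper":0.6}
    - {"travel":[0.02,-0.4,0],"angular":[0,0,0],"gripper":0.6}
    - {"travel":[0.022,-0.44,0],"angular":[0,0,0],"gripper":0.6}
    - {"travel":[0.023,-0.465,0],"angular":[0,0,0],"gripper":0.6}
    - {"travel":[0.023,-0.469,0],"angular":[0,0,0],"gripper":0.6}

```text
t: 16.75
tool_pos: [0.4351, -0.063, 0.1209]
tool_rot: [-3.124, -0.334, 0.002]
contact_force: [0.1, 1.1, -1.5]
opening: 0.0514
grip_force: 9.8
```

Emit:
step_arm:
  targets:
    - {"travel":[0,0,0],"angular":[0,0,0],"gripper":0.6}
    - {"travel":[0,0,0],"angular":[0,0,0],"gripper":0.6}

```text
t: 16.95
tool_pos: [0.435, -0.0607, 0.1211]
tool_rot: [-3.123, -0.339, 0.001]
contact_force: [-0.0, -0.6, -1.4]
opening: 0.0514
grip_force: 9.8
```

```bash
python3 - <<'E'
from h import *
import math
for n in('scene','top','wrist'): snap(n,n+'9')
o=ctrl.get_obs(); print(o['t'],o['tool_pos'],o['tool_rot'],o['contact_force'],o['grip_force'],o['opening'])
def axes(deg): t=math.radians(deg); return np.array([math.cos(t),math.sin(t)]),np.array([-math.sin(t),math.cos(t)])
a=cv2.imread('pics/scene9.png')[150:290,290:430]; b=cv2.imread('pics/top9.png')[125:215,255:345]
A=cv2.resize(a,(400,400),interpolation=cv2.INTER_CUBIC);B=cv2.resize(b,(400,400),interpolation=cv2.INTER_CUBIC)
cv2.imwrite('pics/v9.png',np.hstack([A,B]))
X,Y=axes(12.36);u=o['tool_pos'][2]+.0345
P=lambda x,y,z:[*(o['tool_pos'][:2]+x*X+y*Y),u+z]
def s(p):q=px('scene9',p);return ((q-[290,150])*400/140).round()
def tt(p):q=px('top9',p);return ((q-[255,125])*400/90+[400,0]).round()
for n,p in(('tipL',P(.143,.03,.011)),('tipR',P(.143,-.03,.011)),('piston top',[.6147,-.0224,.115]),('plateL',P(.0,.0255,.022)),('hdl+',[.650-.0159,.005+.0804,.193]),('hdl-',[.650+.0159,.005-.0804,.193])): print(n,s(p),tt(p))
E
```

```text
17.1 [ 0.43501846 -0.0604862   0.12136725] [-3.12285081e+00 -3.40528954e-01  2.10370054e-04] [-0.01021557 -0.13156595 -1.35849307] 9.805751591920853 0.051536381304339615
tipL [154. 151.] [642. 191.]
tipR [123. 188.] [714. 175.]
piston top [173. 222.] [668. 146.]
plateL [32. 97.] [687. 360.]
hdl+ [262. 120.] [534. 104.]
hdl- [179. 222.] [734.  64.]
```

View pics/v9.png

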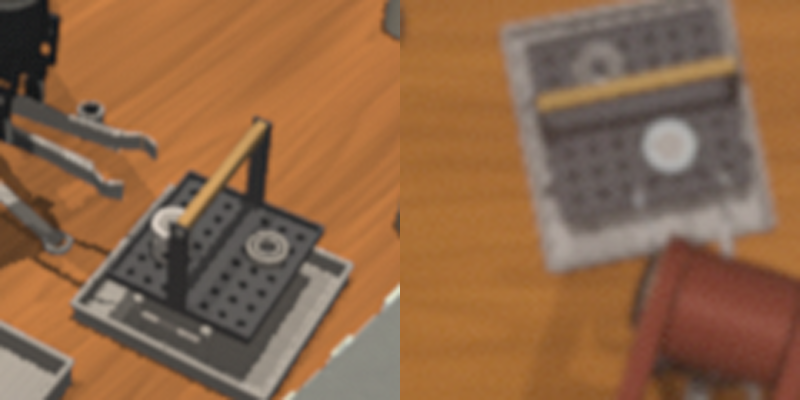

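The left panel puts the tips at (152,150) and (118,190), and the piston crown at (171,220); the right panel puts the crown at (669,146). All are within about 1–2 mm of prediction. I'll lower, then slide the tips around the piston while watching the force.

Emit:
step_arm:
  targets:
    - {"travel":[0,0,-0.03],"angular":[0,0,0],"gripper":0.6}
    - {"travel":[0,0,-0.06],"angular":[0,0,0],"gripper":0.6}
    - {"travel":[0,0,-0.09],"angular":[0,0,0],"gripper":0.6}
    - {"travel":[0,0,-0.105],"angular":[0,0,0],"gripper":0.6}
    - {"travel":[0,0,-0.107],"angular":[0,0,0],"gripper":0.6}
    - {"travel":[0,0,-0.107],"angular":[0,0,0],"gripper":0.6}
    - {"travel":[0,0,-0.107],"angular":[0,0,0],"gripper":0.6}

```text
t: 17.8
tool_pos: [0.4359, -0.0614, 0.0584]
tool_rot: [3.122, 0.339, 0.003]
contact_force: [0.7, -0.7, -0.0]
opening: 0.0514
grip_force: 9.8
```

Emit:
step_arm:
  targets:
    - {"travel":[0.01,0.002,0],"angular":[0,0,0],"gripper":0.6}
    - {"travel":[0.02,0.004,0],"angular":[0,0,0],"gripper":0.6}
    - {"travel":[0.03,0.006,0],"angular":[0,0,0],"gripper":0.6}
    - {"travel":[0.04,0.009,0],"angular":[0,0,0],"gripper":0.6}
    - {"travel":[0.045,0.01,0],"angular":[0,0,0],"gripper":0.6}
    - {"travel":[0.045,0.01,0],"angular":[0,0,0],"gripper":0.6}

```text
t: 18.4
tool_pos: [0.4624, -0.0551, 0.0573]
tool_rot: [-3.123, -0.339, 0.0]
contact_force: [0.4, 0.8, -1.9]
opening: 0.0516
grip_force: 9.8
```

```bash
python3 - <<'E'
from h import *
for n in('scene','wrist'): snap(n,n+'10')
o=ctrl.get_obs(); print(o['t'],o['tool_pos'],o['tool_rot'],o['contact_force'],o['grip_force'],o['opening'])
# piston in wrist view
print('pred piston wrist',px('wrist10',[.6147,-.0224,.115]),px('wrist10',[.6147-.0205,-.0224-.0045,.115]),'scene',px('scene10',[.6147,-.0224,.115]))
a=cv2.imread('pics/wrist10.png'); s=cv2.cvtColor(a,cv2.COLOR_BGR2HSV); g=s[:,:,2]
for v in range(0,60,6): print(v,g[v,210:440:6].tolist())
E
```

```text
18.5 [ 0.46188809 -0.05517794  0.05712835] [-3.12312775e+00 -3.38527044e-01  8.70823188e-04] [-0.02950717 -0.09643241 -1.13508357] 9.80032593011856 0.05145202647139736
pred piston wrist [ 322.2 -230.7] [ 322.2 -129.7] scene [350.5 227.6]
0 [73, 76, 156, 178, 180, 181, 181, 73, 77, 104, 101, 103, 101, 99, 100, 101, 106, 99, 98, 99, 100, 102, 76, 75, 71, 84, 97, 104, 102, 105, 103, 98, 179, 177, 178, 177, 153, 100, 95]
6 [74, 74, 113, 176, 181, 183, 182, 144, 111, 78, 103, 101, 101, 96, 101, 102, 104, 98, 100, 103, 99, 101, 78, 75, 68, 74, 97, 101, 102, 102, 110, 95, 178, 178, 141, 175, 98, 102, 98]
12 [75, 77, 81, 176, 162, 178, 183, 76, 102, 79, 101, 101, 103, 95, 99, 102, 104, 102, 100, 103, 101, 99, 77, 73, 75, 95, 100, 103, 100, 105, 78, 74, 180, 179, 171, 176, 99, 98, 98]
18 [134, 77, 159, 177, 177, 180, 182, 71, 103, 75, 182, 99, 100, 161, 100, 105, 172, 99, 101, 102, 103, 105, 74, 79, 70, 101, 99, 101, 102, 106, 79, 114, 181, 178, 184, 172, 102, 98, 99]
24 [152, 156, 155, 173, 182, 181, 182, 86, 101, 157, 155, 100, 182, 178, 180, 186, 191, 183, 178, 183, 180, 180, 154, 158, 149
[... 341 characters left out ...]
, 184, 190, 179, 179, 182, 181, 184, 153, 158, 151, 181, 178, 180, 183, 133, 76, 184, 178, 181, 174, 136, 176, 175, 171]
42 [151, 154, 154, 124, 152, 154, 156, 159, 74, 157, 157, 159, 73, 72, 78, 160, 171, 185, 178, 185, 181, 182, 153, 158, 148, 182, 180, 127, 129, 158, 75, 184, 179, 182, 179, 173, 174, 173, 176]
48 [153, 156, 155, 155, 149, 156, 157, 155, 73, 104, 157, 155, 75, 71, 157, 162, 161, 164, 179, 184, 182, 186, 156, 162, 149, 181, 176, 101, 104, 155, 77, 181, 180, 182, 173, 170, 176, 173, 171]
54 [152, 155, 153, 156, 148, 158, 154, 157, 79, 73, 155, 156, 73, 70, 73, 160, 167, 158, 155, 161, 179, 183, 154, 162, 178, 182, 178, 99, 104, 99, 74, 185, 179, 179, 177, 172, 177, 175, 174]
```

Emit:
step_arm:
  targets:
    - {"travel":[0.01,0.002,0],"angular":[0,0,0],"gripper":0.6}
    - {"travel":[0.02,0.004,0],"angular":[0,0,0],"gripper":0.6}
    - {"travel":[0.03,0.007,0],"angular":[0,0,0],"gripper":0.6}
    - {"travel":[0.04,0.009,0],"angular":[0,0,0],"gripper":0.6}
    - {"travel":[0.048,0.011,0],"angular":[0,0,0],"gripper":0.6}
    - {"travel":[0.051,0.011,0],"angular":[0,0,0],"gripper":0.6}
    - {"travel":[0.051,0.011,0],"angular":[0,0,0],"gripper":0.6}
    - {"travel":[0.051,0.011,0],"angular":[0,0,0],"gripper":0.6}

```text
t: 19.3
tool_pos: [0.4925, -0.0486, 0.0572]
tool_rot: [-3.123, -0.338, 0.001]
contact_force: [-0.1, -0.5, -1.6]
opening: 0.0515
grip_force: 9.8
```

```bash
python3 - <<'E'
from h import *
import math
for n in('scene','top'): snap(n,n+'11')
o=ctrl.get_obs(); print(o['t'],o['tool_pos'],o['contact_force'],o['wrist_torque'])
# did piston move? phase-correlate crown patch scene9 vs 11, & top
for n,z in(('scene',None),('top',None)):
    c=px(n+'11',[.6147,-.0224,.115]).astype(int)
    a,b=[cv2.cvtColor(cv2.imread(f'pics/{n}{k}.png'),cv2.COLOR_BGR2GRAY) for k in(9,11)]
    t=a[c[1]-5:c[1]+6,c[0]-6:c[0]+7]; r=cv2.matchTemplate(b[c[1]-15:c[1]+16,c[0]-16:c[0]+17],t,cv2.TM_CCOEFF_NORMED); print(n,c,cv2.minMaxLoc(r)[1],np.array(cv2.minMaxLoc(r)[3])-10)
b=cv2.cvtColor(cv2.imread('pics/top11.png'),cv2.COLOR_BGR2GRAY); a=cv2.cvtColor(cv2.imread('pics/top9.png'),cv2.COLOR_BGR2GRAY)
c=px('top11',[.6147,-.0224,.115]).astype(int); print(c)
print('top diff'); 
for v in range(c[1]-9,c[1]+14): print(v,' '.join('%4d'%x for x in b[v,c[0]-14:c[0]+15]))
E
```

```text
19.4 [ 0.49240671 -0.04866896  0.05722672] [-0.10291154  0.41687381  0.44263988] [ 0.01292917 -0.00159916  0.01760752]
scene [350 227] 0.9932640790939331 [0 0]
top [315 157] 0.9978742599487305 [0 0]
[315 157]
top diff
148   91   94   93   93   93   93   97   94   93   92   91   94   89   87   85   85   84   78   75   74   71   73   75   71   70   71   72   70   70
149   92   95   95   95   94   93   90   87   85   87   84   83   77   73   71   75   73   70   69   71   75   73   77   78   77   79   79   81   82
150   91   93   89   84   86   85   85   79   72   73   73   75   75   77   78   79   74   74   77   80   85   92   92   90   86   86   90   89   89
151   86   84   77   75   74   75   70   71   69   75   76   82   96  106  114  109  106   98   89   88   93  104  105   99   89   86   87   91   93
152   74   72   72   68   71   70   75   71   77   83   99  118  136  149  152  152  144  132  112   96   88   97  105  103   91   82   84   90   93
153   71   71   72   73   81   80   79   81   87  104  131  152  167  171  172  173  171  161  140  109   88   84   99  105   98   88   8
[... 1844 characters left out ...]
  93   82   78   73   70   65   66   67   68   71   75   75   84  101  123  134  125  100   90   85   87
167   76   81   85   81   74   66   73   83   85   83   77   73   70   67   67   68   69   68   68   71   74   82  102  109  104   91   79   82   84
168   69   78   85   82   72   66   72   81   87   80   78   75   72   70   68   71   73   72   74   72   71   72   73   85   81   75   69   75   84
169   75   81   84   83   72   71   81   85   85   83   78   76   71   66   72   75   72   75   74   73   73   72   74   72   71   66   70   73   77
170   83   83   81   80   69   73   83   90   84   83   79   78   72   69   74   78   79   74   77   77   75   76   72   72   71   74   72   70   70
```

The tips bracket the piston: arms at columns 305.5 and 324, piston at 315.3, and the piston hasn't moved. Closing gradually.

Emit:
step_arm:
  targets:
    - {"travel":[0,0,0],"angular":[0,0,0],"gripper":0.56}
    - {"travel":[0,0,0],"angular":[0,0,0],"gripper":0.52}
    - {"travel":[0,0,0],"angular":[0,0,0],"gripper":0.48}
    - {"travel":[0,0,0],"angular":[0,0,0],"gripper":0.44}
    - {"travel":[0,0,0],"angular":[0,0,0],"gripper":0.3}
    - {"travel":[0,0,0],"angular":[0,0,0],"gripper":0.2}
    - {"travel":[0,0,0],"angular":[0,0,0],"gripper":0.2}
    - {"travel":[0,0,0],"angular":[0,0,0],"gripper":0.2}
  squeeze: 40

```text
t: 20.2
tool_pos: [0.4926, -0.0487, 0.0573]
tool_rot: [-3.123, -0.338, 0.0]
contact_force: [-0.3, -0.1, -0.8]
opening: 0.0392
grip_force: 40.2
```

Emit:
step_arm:
  targets:
    - {"travel":[0,0,0],"angular":[0,0,0],"gripper":0.2}
    - {"travel":[0,0,0],"angular":[0,0,0],"gripper":0.2}
    - {"travel":[0,0,0],"angular":[0,0,0],"gripper":0.2}
  squeeze: 60

```text
t: 20.5
tool_pos: [0.4926, -0.0487, 0.0573]
tool_rot: [-3.123, -0.338, 0.0]
contact_force: [0.2, 1.0, -1.0]
opening: 0.0378
grip_force: 62.9
```

The tongs closed at 39 mm, so they're on the piston. Lifting slowly, then backing slightly away from the handle.

Emit:
step_arm:
  targets:
    - {"travel":[0,0,0.008],"angular":[0,0,0],"gripper":0.2}
    - {"travel":[0,0,0.02],"angular":[0,0,0],"gripper":0.2}
    - {"travel":[0,0,0.035],"angular":[0,0,0],"gripper":0.2}
    - {"travel":[0,0,0.05],"angular":[0,0,0],"gripper":0.2}
    - {"travel":[-0.005,-0.001,0.07],"angular":[0,0,0],"gripper":0.2}
    - {"travel":[-0.012,-0.003,0.09],"angular":[0,0,0],"gripper":0.2}
    - {"travel":[-0.02,-0.004,0.11],"angular":[0,0,0],"gripper":0.2}
    - {"travel":[-0.027,-0.006,0.125],"angular":[0,0,0],"gripper":0.2}
    - {"travel":[-0.03,-0.006,0.13],"angular":[0,0,0],"gripper":0.2}
    - {"travel":[-0.03,-0.006,0.13],"angular":[0,0,0],"gripper":0.2}

```text
t: 21.5
tool_pos: [0.4747, -0.0524, 0.136]
tool_rot: [3.123, 0.338, 0.002]
contact_force: [0.3, -0.6, -1.1]
opening: 0.0383
grip_force: 62.8
```

Emit:
step_arm:
  targets:
    - {"travel":[0,0,0],"angular":[0,0,0],"gripper":0.2}
    - {"travel":[0,0,0],"angular":[0,0,0],"gripper":0.2}
    - {"travel":[0,0,0],"angular":[0,0,0],"gripper":0.2}
    - {"travel":[0,0,0],"angular":[0,0,0],"gripper":0.2}

```text
t: 21.9
tool_pos: [0.4744, -0.0522, 0.1348]
tool_rot: [-3.123, -0.338, 0.001]
contact_force: [0.8, 0.1, -2.5]
opening: 0.0378
grip_force: 62.8
```

```bash
python3 - <<'E'
from h import *
import math
for n in('scene','top'): snap(n,n+'12')
o=ctrl.get_obs(); print(o['t'],o['tool_pos'],o['tool_rot'],o['contact_force'],o['wrist_torque'],o['grip_force'],o['opening'],np.abs(o['dq']).max())
# expected crown now: moved by tool delta from (.4924,-.0487,.0572)
d=o['tool_pos']-np.array([.4925,-.0487,.0572]); c9=px('scene11',[.6147,-.0224,.115]); c=px('scene12',np.array([.6147,-.0224,.115])+d); print('delta',d,'scene pred',c9,c)
a,b=[cv2.imread(f'pics/scene{k}.png') for k in(11,12)]
i=c9.astype(int); t=a[i[1]-6:i[1]+10,i[0]-8:i[0]+4]
r=cv2.matchTemplate(b,t,cv2.TM_CCOEFF_NORMED); r[:max(0,int(c[1])-40)]=0
_,m,_,l=cv2.minMaxLoc(r); print('match',m,np.array(l)+[8,6])
# handle and bearing unchanged?
for nm,p in(('handle',[.650,.005,.193]),('bearing',[.688,.036,.087]),('-end',[.666,-.075,.193])):
    j=px('scene12',p).astype(int); t=a[j[1]-7:j[1]+8,j[0]-7:j[0]+8]; s=b[j[1]-20:j[1]+21,j[0]-20:j[0]+21]; r=cv2.matchTemplate(s,t,cv2.TM_CCOEFF_NORMED); print(nm,cv2.minMaxLoc(r)[1],np.array(cv2.minMaxLoc(r)[3])-13)
E
```

```text
22.0 [ 0.47454198 -0.05221088  0.13503569] [-3.12310850e+00 -3.38399719e-01  7.47212056e-04] [ 0.22064865 -0.70699962 -2.10430383] [-0.05302297  0.15482237 -0.0053253 ] 62.835842496715486 0.03766109887435311 0.0016202385412322985
delta [-0.01795802 -0.00351088  0.07783569] scene pred [350.5 227.6] [345.6 205.5]
match 0.7158375382423401 [238 226]
handle 0.9995520710945129 [0 0]
bearing 0.999493420124054 [0 0]
-end 0.529202938079834 [-8 -2]
```

```bash
python3 - <<'E'
from h import *
a,b=[cv2.cvtColor(cv2.imread(f'pics/scene{k}.png'),cv2.COLOR_BGR2GRAY) for k in(11,12)]
for im,(x,y) in((a,(350,228)),(b,(345,205))):
    print()
    for v in range(y-8,y+22,2): print(' '.join('%3d'%q for q in im[v,x-12:x+14]))
t=cv2.cvtColor(cv2.imread('pics/top12.png'),cv2.COLOR_BGR2GRAY); c=px('top12',[.5967,-.0259,.193]).astype(int); print(c)
for v in range(c[1]-9,c[1]+10,2): print(' '.join('%3d'%q for q in t[v,c[0]-12:c[0]+13]))
E
```

```text
75  74  74  73  75  80  86  93 112 132 135 123 123 115 103  98  99  98 114 141 161 169 167 146 109  79
118 111  98  86  79  75  74  83 101 117 131 137 141 138 126 110 100 120 152 168 169 157 127  93  77  82
122 123 131 132 105  89 134 182 201 194 189 189 189 189 190 188 175 169 170 162 140 104  79  83  89  91
115 131 135 114  90 138 194 200 183 171 167 161 162 162 160 165 169 168 153 122  88  72  71  80  88  90
135 123  91  59  88 171 206 187 168 166 145 100  80  85  99 123 140 131 100  76  78  84  83  82  87  92
161 131  86  61  79 122 176 202 197 175 144  94  57  68  79  77  68  66  66  72  78  80  78  70  63  68
146 158 146 113  90  84  99 125 162 179 154 100  56  59  71  73  57  49  71  80  71  66  77  71  62  68
 79  86 100 120 122 106 107 104 105 103  82  56  43  42  43  42  40  50  75  78  71  76  86  92  91  91
 79  77  72  90 137 163 138 105 104 109  86  54  43  43  43  44  41  47  69  67  50  47  66  85  89  72
 77  70  67  70  75  90  97 102 116 134 106  62  42  43  43  44  42  51  74  80  78  79  84  86  71  58
 41  31  49  73  79  82  80  77  75  74  61  46  43  44  44  
[... 2329 characters left out ...]

 86  90  93  88  83  96 120 141 160 171 173 172 170 168 168 171 173 160 139 117 100  95  93  90  90
 79  83  86  84  90 101 131 159 170 169 165 163 164 165 165 166 171 172 156 128 107  96  81  80  84
 90  88  89  85  95 113 133 161 171 168 164 163 163 163 163 164 166 172 161 135 110  95  94  93  90
 86  80  81  84  85  90 115 144 168 174 173 168 169 169 170 173 174 170 159 135 108  96  95  87  87
 86  85  83  88  88  85  89 102 123 145 159 165 170 170 167 160 152 152 151 133 108  94  94  86  81
 94  92  89  90  88  88  82  77  73  78  83  90  99 104 104  99 106 133 147 142 118 104  95  90  91
 84  78  78  83  84  81  83  77  74  73  69  70  61  64  64  65  74 102 122 128 114  95  86  85  90
```

The crown is at the predicted pixel (345,206) and looks level. The wrist torque rose by about the piston's weight at 125 mm, and the caddy and bearing haven't moved. Handing in.

```bash
python3 -c "
from station import ctrl
print(ctrl.finish_job())"
```

```text
the job is handed in; nothing more can be done
None
```

I handed the job in at 22 s on the robot clock. The caddy is released on the rack with the bearing in it, and the tongs are holding the piston upright and still about 78 mm above the caddy's floor, over the drip pan. My last pictures and force readings support this, but the judge's verdict was not shown.

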